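Dispense one bottle with the centring lever and lay it in the order tray

ROBOT

A 7-joint arm with a two-finger parallel gripper is mounted at the origin on a cart in front of the work surface, level with it; the furniture and walls round the work are solid. World frame = base frame: x ahead of the robot, y to its left, z up, the work surface at z = 0. Lengths are in m, angles in rad, forces in N, time in s.
With the tool pointing down it reaches from about 0.4 to 0.85 m from the base axis. Payload 10.4 kg.
Tool frame: the origin (TCP) lies at the very end of the fingers, on their centre line; the grasp point (between the pads) lies 19 mm behind it (manip.grip_point_offset is the distance from the TCP to the grasp point, in m); z points along the fingers, y is the line along which they close (so a half turn about z gives the same grasp; the last joint's range is limited). The gripper opens to 85 mm and grips with 20 to 120 N. Pads are 22 mm wide; open, the fingers measure 114 mm over their backs; the gripper's body (76 mm by 85 mm) begins 54 mm behind the grasp point. The pads swing forward as they close: fully open they stand 13 mm farther back than shut.
Start: joints at [1.163, 0.332, -0.065, 1.46, 0.022, 1.35, -0.088], TCP at [0.235, -0.579, 0.231] pointing down, gripper open.
Joint ranges: [-2.6, 2.6], [-0.5, 2.12], [-1.47, 1.34], [0.16, 2.42], [-1.27, 4.41], [0.06, 2.06], [-2.6, 2.6]. Speed limits (rad/s): [2.22, 2.22, 2.79, 2.79, 3.14, 3.14, 3.14].

INTERFACE

Orientations are given as a unit quaternion [x, y, z, w].
In Python, from workcell import manip gives the robot as it stands. The module is installed in compiled form; this text tells all that it offers.
- The arm moves only by the shell command python3 -m inch 'ROWS' [OPENING] [FORCE]. ROWS is JSON, a list of rows, each a list of 2 entries, a list of its own where there are three numbers: the shift along the tool's x, y, z each as a share of 0.08 m, from -1 to 1, then the turn, a rotation vector about the tool's x, y, z each as a share of 45 degrees, from -1 to 1. A call has exactly 10 rows; each row is the pose to reach, as a shift and turn from the pose commanded when the call began, along the tool's axes at that moment; what a row does not reach only later rows make up. A row lasts 1/10 s, in which the tool goes at most 50 mm and 8.59 degrees, less where a joint would pass 70% of its speed; a pose out of reach is approached as far as the arm can. A call with a number of a shift or a turn outside -1 to 1 is refused whole. A call with a gripper value outside its range is refused whole. OPENING is the opening, from 0 (shut) to 1 (fully open), set as the call begins (- or left out, the last holds). The fingers move at their own pace and stop on an object; FORCE is the grip in N (left out, the last holds). Time passes only in rows, so rows that repeat a pose let the fingers close, or fill a call up. It gives the time, the measured TCP pose, the force, the opening and the grip force at its end, in the units of the state.
- manip.get_obs(): the state, without advancing time (a new reading comes with each control period).
- manip.camera(name): name is "scene" or "top"; returns the picture (420x560x3 uint8, red, green, blue); there is no depth.
- manip.camera_params(name): a dict with "fov_y" (degrees; the focal length in pixels is half the picture's height over the tangent of half this angle, whatever the lens; pixels are square), "cx", "cy" (the principal point, pixels), "k1" (the pictures are not rectified: a ray, as slopes to the right and down, at radius r is drawn at 1 + k1 r^2 times it, then the intrinsics apply), "camera_from_world" (4x4, takes a point from world to camera coordinates). Camera axes: x right, y up, looking along -z (the intrinsics and any distortion apply to the point x, -y, -z); pixel columns grow to the right and rows downward; lengths in m; the calibration is good to about 2 mm. A picture is of the moment at which its call begins. camera_params takes no time and is no camera call.
- manip.hand_in(): hands the job in; it is judged then, once.
The state is a dict: "clock": time; "joint_pos": joint angles; "joint_velocities": joint speeds; "tau": joint torques, N m; "position": TCP position; "ee_rot": TCP orientation; "ft_force": force on the tool from outside, world axes, zero at the start; "torque": the same for the moment, N m; "grip_width": opening from 0.0 (shut) to 1.0 (fully open); "grasp_force": force on a finger pad.
Only numpy, scipy, OpenCV 4.12 (cv2) and the standard library are available. Lean on these libraries where they do the work, as an engineer would, in place of code of your own. Each camera call takes 0.05 s, during which the arm holds its last target. There are 200 camera calls.

TASK

A customer has ordered one pointed-nozzle bottle. Push the dispenser's spring-centred lever towards the lane that holds the pointed-nozzle bottles, hold it over until one bottle has rolled down into the trough at the front, and let the lever swing back to the centre. Then pick that bottle out of the trough and lay it lengthwise, without dropping it, in the empty long compartment of the order tray, letting no other bottle out and leaving the goods already in the tray where they are.

Things in the scene. Friction and masses are not known exactly. Their poses are not given: they have to be found in the camera images.
- dispenser: plywood two-lane bottle dispenser, fixed, 200 (x) x 318 (y) mm, about 115 mm high without its lever. Origin: centre of its underside, on the worktop; x points to its back, the troughs are on the -x side. Lane centres lie at y = +82 and -82 mm. In each lane two bottles lie across (along y) behind a gate blade at x = -5 mm.
- lane_nozzle: deck of the lane that holds the pointed-nozzle bottles (both decks look alike). Origin on the lane's centre line, level with the dispenser's origin; axes as the dispenser's. 124 mm wide between guides 18 mm high; slopes down to the front at 0.21 rad, 70 mm high at the gate, 52 at the lip (x = -91 mm, 16 mm high, with a 44 mm finger notch centred at y = -16 mm)
- lane_cap: the same for the other lane, which holds the straight bottles with a broad flat grey cap (42 mm across, 112 mm long)
- lever (a joint): lever angle, rad: 0 at centre, + towards the dispenser's +y, stops at +-0.28. Lever, cross bars and blades are one spring-centred rocker. Pushed towards a lane fully over (0.24 or more), it sinks that lane's gate blade and drops a nylon-edged upper blade before the second bottle: one bottle rolls out in about 0.5 s, the next stays. Full push: about 3 N at the tip. Let go, it recentres and the next bottle moves up.
- lever_tip (a point): top of the lever's black round bat handle, about 0.21 m above the worktop; 153 mm from the lever's shaft. The handle is 55 mm long, 21 mm across near the top, 13 at its foot, and leans 0.21 rad to the front (-x) out of the vertical. Below it are a 10 mm stem and an upper cross bar to both sides; within 40 mm of the handle the bar stays 40 mm or more under the tip, even when pushed over.
- nozzle_bottle: the front pointed-nozzle bottle, the one to be dispensed: white, 42 mm across, body 85 mm long, then a black pointed nozzle, 117 mm long in all, about 0.1 kg. Lies on its side. Origin: centre of its base; its z axis runs along the bottle to the nozzle (to the dispenser's +y at the start).
- nozzle_bottle_mid (a point): point on the axis of that bottle, half way along its 85 mm body; grip it there. In the trough it comes to rest against the lip, about 76 mm above the worktop.
- nozzle_bottle_next: the second bottle of that kind, behind the first; must stay in the dispenser. Origin as above.
- cap_bottle: front flat-capped bottle in the other lane; must stay in. Origin: centre of its base.
- cap_bottle_next: second flat-capped bottle; must stay in. Origin: centre of its base.
- order_tray: flat wooden order tray, fixed, 206 (x) x 160 (y) x 22 mm high, floor 5 mm thick, walls 5 mm. Origin: centre of its underside. A divider along y parts it: the wider compartment on the -x side is empty, the one on the +x side holds the other goods.
- bay (a point): centre of the floor of the empty compartment, which is 110 (x) x 150 mm (y) inside with walls 17 mm high above its floor; axes as those of the tray
- pot_a: paint pot with white lid, 46 mm across and high, already in the tray's other compartment
- pot_b: second such pot in the same compartment
- rubber: eraser in a card sleeve, 23 x 42 x 13 mm, between the pots

How it is judged:
On the way, in this order (a step that is already met when the one before it is completed fails the run):
1. the lever is pushed beyond 0.2 rad towards the lane of the nozzle bottles and held there (((y of lane_nozzle in the frame of dispenser above 0 m and value of joint lever above 0.2 rad) or (not (y of lane_nozzle in the frame of dispenser above 0 m) and value of joint lever below -0.2 rad))), for 0.3 s.
2. the front nozzle bottle lies in its trough and the lever is back within 0.06 rad of centre (x of nozzle_bottle_mid in the frame of dispenser between -0.1 and -0.055 m and height (world z) of nozzle_bottle_mid between 0.055 and 0.09 m and value of joint lever between -0.06 and 0.06 rad and linear speed of nozzle_bottle below 0.05 m/s), for 0.2 s.
At the end, for the whole second after the job is handed in: the nozzle bottle lies at rest on its side in the tray's empty compartment, along it within 0.45 rad, its body's middle within 40 mm of the centre each way; the lever is within 0.06 rad of centre, the other bottles are behind the gate, pots and eraser moved under 25 mm (x of nozzle_bottle_mid in the frame of bay between -0.04 and 0.04 m and y of nozzle_bottle_mid in the frame of bay between -0.04 and 0.04 m and z of nozzle_bottle_mid in the frame of bay between 0.014 and 0.027 m and angle between nozzle_bottle's own z axis and vertical between 1.47 and 1.67 rad and value of joint lever between -0.06 and 0.06 rad and angle between the z axis of nozzle_bottle and the y axis of order_tray, either way round below 0.45 rad and linear speed of nozzle_bottle below 0.02 m/s and not (x of nozzle_bottle_next in the frame of dispenser below -0.02 m) and not (x of cap_bottle in the frame of dispenser below -0.02 m) and not (x of cap_bottle_next in the frame of dispenser below -0.02 m) and distance of each of pot_a, pot_b, rubber from where it was at the start of the episode below 0.025 m); the robot touches nothing.
It fails at once if another bottle comes out past the gate (x of any of nozzle_bottle_next, cap_bottle, cap_bottle_next in the frame of dispenser below -0.02 m).
It fails at once if goods in the tray pushed more than 25 mm (distance of any of pot_a, pot_b, rubber from where it was at the start of the episode above 0.025 m).
It fails at once if the bottle is dropped into the tray: it falls, untouched by the fingers, faster than 0.6 m/s (a drop of about 20 mm) (linear speed of nozzle_bottle above 0.6 m/s and contact force between the fingers and nozzle_bottle below 0.2 N and horizontal distance between nozzle_bottle_mid and bay below 0.12 m).
It also fails if it takes over 56 s, if anything falls off the work surface, if the arm or the gripper's body presses on something with over 40 N, if the wrist force passes 120 N, or if a joint passes its speed limit or range.

## Working session

There is one attempt and no reset: what is moved stays moved. The work goes in short steps, Python scripts to look and compute and a shell command to move; the robot and the scene stay as the last step left them, time stands still between calls to the robot, and variables do not carry over. Pictures are saved under pics/ and viewed, at most 10 in all, crops included, and the job is handed in when it is done.

```bash
mkdir -p pics; cat > h.py <<'E'
import numpy as np, cv2
from workcell import manip
def K(n):
    p=manip.camera_params(n); f=210/np.tan(np.radians(p["fov_y"])/2)
    return p,f,np.array(p["camera_from_world"])
def px(n,P):
    p,f,T=K(n); c=T[:3,:3]@np.array(P)+T[:3,3]; s=np.array([c[0],-c[1]])/-c[2]
    s=s*(1+p["k1"]*(s@s)); return s*f+[p["cx"],p["cy"]]
def at_z(n,u,v,z):
    p,f,T=K(n); d=np.array([u-p["cx"],v-p["cy"]])/f; s=d.copy()
    for _ in range(30): s=d/(1+p["k1"]*(s@s))
    r=T[:3,:3].T@np.array([s[0],-s[1],-1]); o=-T[:3,:3].T@T[:3,3]
    return o+r*(z-o[2])/r[2]
E
python3 - <<'E'
from h import *
for n in("scene","top"):
    im=manip.camera(n); cv2.imwrite(f"pics/{n}0.png",cv2.resize(im[:,:,::-1],(800,600),interpolation=cv2.INTER_CUBIC))
    p,f,T=K(n); print(n,f,p["k1"],-T[:3,:3].T@T[:3,3])
o=manip.get_obs(); print(o["position"],o["ee_rot"],o["clock"],manip.grip_point_offset)
E
```

```text
scene 484.651118617004 -0.12762376930310362 [-0.22605688  0.51303305  0.68924287]
top 471.43717359838615 -0.1655715753236655 [0.13909705 0.05161591 1.25574467]
[ 0.234445   -0.57898621  0.23058954] [ 9.81549470e-01  1.91207197e-01 -1.69946220e-04 -6.45406894e-04] 0.1 0.0187
```

View pics/scene0.png

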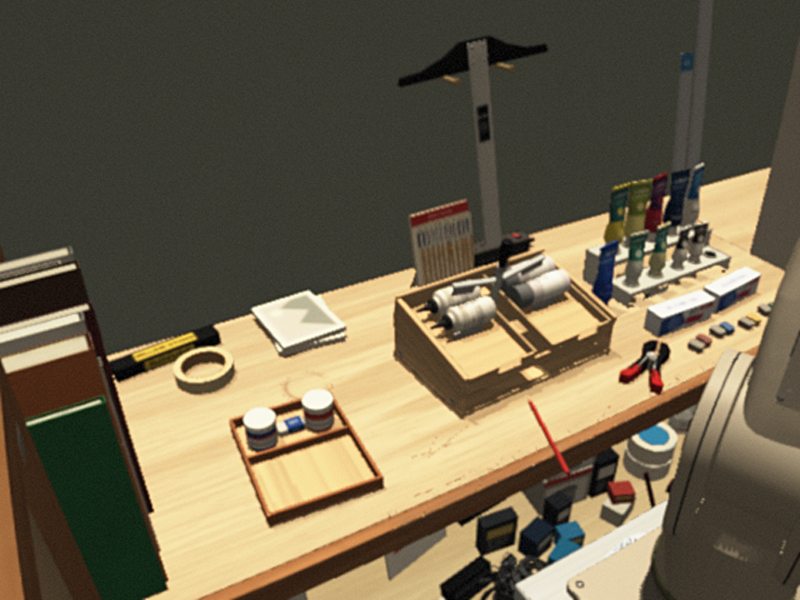

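View pics/top0.png

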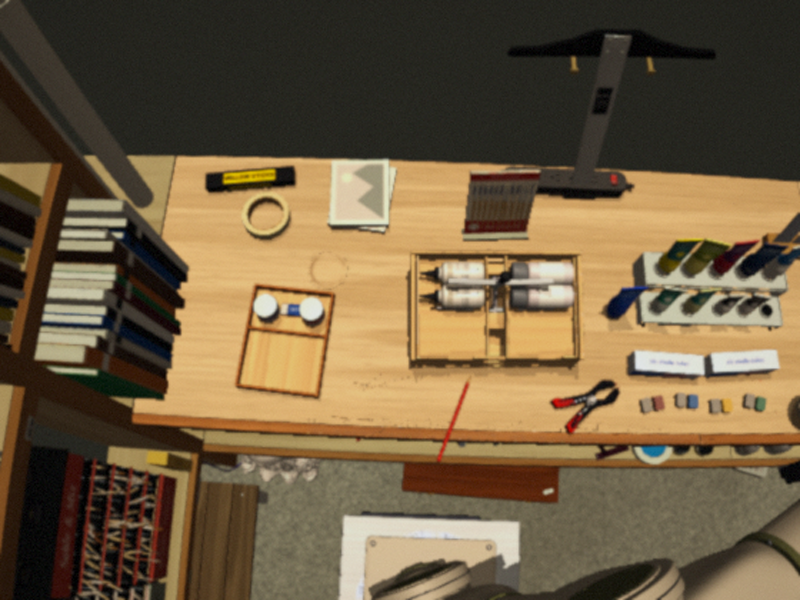

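The nozzle bottles (black pointed tips) are in the left lane (+y), around (460,285) in the top view. The lever handle is near (505,270), and the tray is at (285,340) with its empty bay on the near side. I'll enlarge both crops.

```bash
python3 - <<'E'
from h import *
a=cv2.imread("pics/top0.png")
im=manip.camera("top")[:,:,::-1]
cv2.imwrite("pics/topc.png",cv2.resize(im[170:290,155:415],None,fx=3,fy=3,interpolation=cv2.INTER_CUBIC))
im=manip.camera("scene")[:,:,::-1]
cv2.imwrite("pics/scc.png",cv2.resize(im[155:295,270:440],None,fx=4,fy=4,interpolation=cv2.INTER_CUBIC))
E
```

```text
(no output)
```

View pics/topc.png

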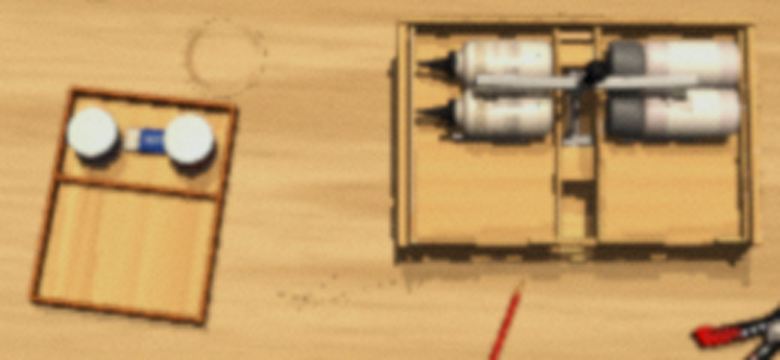

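View pics/scc.png

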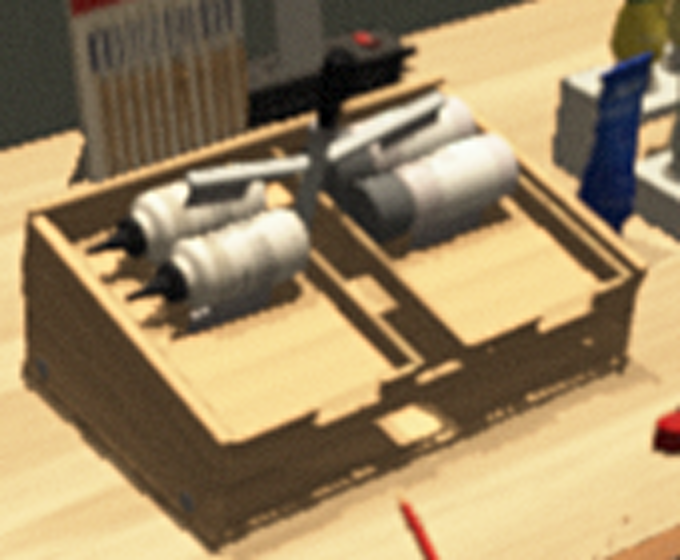

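The top crop shows tray rim corners at (72,88), (238,104), (205,324) and (31,300). The dispenser's back top corners are at (400,22) and (754,24), its front top edge is at y≈244, and the handle is near (597,70). In the scene crop the handle top is at (341,52).

```bash
python3 - <<'E'
from h import *
t=lambda U,V:((U+.5)/3-.5+155,(V+.5)/3-.5+170)
s=lambda U,V:((U+.5)/4-.5+270,(V+.5)/4-.5+155)
print("tray");C=np.array([at_z("top",*t(*c),.022) for c in[(72,88),(238,104),(205,324),(31,300)]])
c=C[:,:2].mean(0); print(C.round(3),c)
ax=(C[0]+C[1]-C[2]-C[3]); ax2=C[0]+C[3]-C[1]-C[2]
print(np.linalg.norm(ax)/2,np.linalg.norm(ax2)/2,np.arctan2(ax[1],ax[0]),np.arctan2(-ax2[0],ax2[1]))
yaw=np.arctan2(ax[1],ax[0])
# divider line
for p in[(57,180),(222,198)]: print("div",at_z("top",*t(*p),.022))
print("disp back");
for p in[(400,22),(754,24)]: print(at_z("top",*t(*p),.115).round(3))
print("front")
for p in[(400,245),(750,243)]: print(at_z("top",*t(*p),.068).round(3))
for p in [(220,440),(215,550)]: print("scene front-left top/bot",at_z("scene",*s(*p),.068 if p[1]<500 else 0).round(3))
print("scene back-left top",at_z("scene",*s(32,212),.115).round(3))
print("scene front-right bottom",at_z("scene",*s(627,368),0).round(3))
for z in(.2,.205,.21,.215):
  print(z,at_z("top",*t(597,70),z).round(4),at_z("scene",*s(341,52),z).round(4))
E
```

```text
tray
[[0.576 0.358 0.022]
 [0.566 0.201 0.022]
 [0.36  0.215 0.022]
 [0.374 0.373 0.022]] [0.46876093 0.28681276]
0.20476774100212689 0.1581302656414614 -0.07434601205779896 -0.07529798670899002
div [0.48590804 0.36192111 0.022     ]
div [0.47534405 0.20866743 0.022     ]
disp back
[0.615 0.053 0.115]
[ 0.625 -0.259  0.115]
front
[0.427 0.046 0.068]
[ 0.439 -0.258  0.068]
scene front-left top/bot [0.435 0.042 0.068]
scene front-left top/bot [0.428 0.047 0.   ]
scene back-left top [0.62  0.05  0.115]
scene front-right bottom [ 0.438 -0.265  0.   ]
0.2 [ 0.5439 -0.1059  0.2   ] [ 0.5596 -0.1202  0.2   ]
0.205 [ 0.542  -0.1052  0.205 ] [ 0.5515 -0.1137  0.205 ]
0.21 [ 0.5401 -0.1044  0.21  ] [ 0.5435 -0.1072  0.21  ]
0.215 [ 0.5382 -0.1037  0.215 ] [ 0.5355 -0.1007  0.215 ]
```

Measured values:
- **Lever tip:** ≈(0.540,-0.105,0.211), which matches the given 0.21 m height.
- **Tray:** centre (0.469,0.287), yaw -0.075, so the bay is at ≈(0.426,0.290).
- **Dispenser:** centre ≈(0.53,-0.106), yaw ≈0.03.

I'll rise, turn the tool by -70° so its x axis points along the dispenser's +y, shut the fingers, and go beside the lever.

```bash
python3 -m inch '[[[0,0,-0.15],[0,0,-0.1]],[[0.1,-0.1,-0.4],[0,0,-0.2]],[[0.2,-0.2,-0.6],[0,0,-0.3]],[[0.4,-0.3,-0.8],[0,0,-0.45]],[[0.5,-0.4,-0.9],[0,0,-0.6]],[[0.7,-0.5,-1],[0,0,-0.75]],[[0.85,-0.6,-1],[0,0,-0.9]],[[1,-0.7,-1],[0,0,-1]],[[1,-0.7,-1],[0,0,-1]],[[1,-0.7,-1],[0,0,-1]]]' 0 20
python3 -m inch '[[[0.1,0,0],[0,0,-0.1]],[[0.3,0,0],[0,0,-0.2]],[[0.5,0,0],[0,0,-0.3]],[[0.7,0,0],[0,0,-0.4]],[[0.9,0,0],[0,0,-0.5]],[[1,0,0],[0,0,-0.55]],[[1,0,0],[0,0,-0.55]],[[1,0,0],[0,0,-0.55]],[[1,0,0],[0,0,-0.55]],[[1,0,0],[0,0,-0.55]]]'
python3 -c "
from h import *;from scipy.spatial.transform import Rotation as R
o=manip.get_obs();print(o['joint_pos']);print(R.from_quat(o['ee_rot']).as_matrix())"
```

```text
clock: 1.2
position: [0.2874, -0.4977, 0.3113]
ee_rot: [0.834, 0.551, -0.0, 0.0]
ft_force: [0.1, -0.3, -1.1]
grip_width: 0.002
grasp_force: 0.0
clock: 2.2
position: [0.3185, -0.4243, 0.3112]
ee_rot: [0.697, 0.717, -0.0, -0.0]
ft_force: [0.3, -1.1, -1.7]
grip_width: 0.001
grasp_force: 0.0
[ 1.10659942  0.10756862 -0.28868109  1.56830626  0.03076754  1.47039201
  0.8457406 ]
[[-2.93312543e-02  9.99569731e-01 -1.73562320e-04]
 [ 9.99569738e-01  2.93312758e-02  1.22403805e-04]
 [ 1.27441943e-04 -1.69897385e-04 -9.99999977e-01]]
```

```bash
python3 -m inch '[[[0.1,0.1,0],[0,0,0]],[[0.3,0.3,0],[0,0,0]],[[0.5,0.5,0],[0,0,0]],[[0.7,0.7,0],[0,0,0]],[[0.9,0.9,0],[0,0,0]],[[1,1,0],[0,0,0]],[[1,1,0],[0,0,0]],[[1,1,0],[0,0,0]],[[1,1,0],[0,0,0]],[[1,1,0],[0,0,0]]]'
python3 -m inch '[[[0.1,0.1,0],[0,0,0]],[[0.3,0.3,0],[0,0,0]],[[0.5,0.5,0],[0,0,0]],[[0.7,0.7,0],[0,0,0]],[[0.9,0.9,0],[0,0,0]],[[1,1,0],[0,0,0]],[[1,1,0],[0,0,0]],[[1,1,0],[0,0,0]],[[1,1,0],[0,0,0]],[[1,1,0],[0,0,0]]]'
python3 -m inch '[[[0.1,0.1,0],[0,0,0]],[[0.3,0.3,0],[0,0,0]],[[0.5,0.5,0],[0,0,0]],[[0.7,0.6,0],[0,0,0]],[[0.9,0.8,0],[0,0,0]],[[1,0.9,0],[0,0,0]],[[1,0.9,0],[0,0,0]],[[1,0.9,0],[0,0,0]],[[1,0.9,0],[0,0,0]],[[1,0.9,0],[0,0,0]]]'
```

```text
clock: 3.2
position: [0.3957, -0.3421, 0.3113]
ee_rot: [0.697, 0.718, -0.0, -0.0]
ft_force: [-0.3, -0.4, -0.1]
grip_width: 0.0
grasp_force: 0.0
clock: 4.2
position: [0.4732, -0.2597, 0.3113]
ee_rot: [0.697, 0.718, -0.0, 0.0]
ft_force: [0.4, -0.8, -0.3]
grip_width: 0.003
grasp_force: 0.0
clock: 5.2
position: [0.5428, -0.1776, 0.3114]
ee_rot: [0.697, 0.718, -0.0, 0.0]
ft_force: [-0.4, 0.2, -0.3]
grip_width: 0.0
grasp_force: 0.0
```

```bash
python3 -m inch '[[[0.1,0,0.1],[0,0,0]],[[0.2,0,0.3],[0,0,0]],[[0.3,0,0.5],[0,0,0]],[[0.35,0,0.7],[0,0,0]],[[0.35,0,0.9],[0,0,0]],[[0.35,0,1],[0,0,0]],[[0.35,0,1],[0,0,0]],[[0.35,0,1],[0,0,0]],[[0.35,0,1],[0,0,0]],[[0.35,0,1],[0,0,0]]]'
python3 -m inch '[[[0,0,0.1],[0,0,0]],[[0,0,0.2],[0,0,0]],[[0,0,0.3],[0,0,0]],[[0,0,0.4],[0,0,0]],[[0,0,0.5],[0,0,0]],[[0,0,0.6],[0,0,0]],[[0,0,0.6],[0,0,0]],[[0,0,0.6],[0,0,0]],[[0,0,0.6],[0,0,0]],[[0,0,0.6],[0,0,0]]]'
python3 - <<'E'
from h import *
im=manip.camera("top")[:,:,::-1]; a=cv2.resize(im[165:265,280:410],None,fx=3,fy=3,interpolation=cv2.INTER_CUBIC)
im=manip.camera("scene")[:,:,::-1]; b=cv2.resize(im[120:240,270:400],None,fx=3,fy=3,interpolation=cv2.INTER_CUBIC)
cv2.imwrite("pics/c1.png",cv2.hconcat([a,cv2.resize(b,(390,360))[:300]]))
E
```

```text
clock: 6.2
position: [0.5428, -0.1487, 0.232]
ee_rot: [0.696, 0.718, 0.0, 0.001]
ft_force: [0.2, 0.1, -0.2]
grip_width: 0.001
grasp_force: 0.0
clock: 7.2
position: [0.5427, -0.1486, 0.1838]
ee_rot: [0.696, 0.718, 0.0, 0.0]
ft_force: [0.4, 0.9, 0.7]
grip_width: 0.003
grasp_force: 0.0
```

View pics/c1.png

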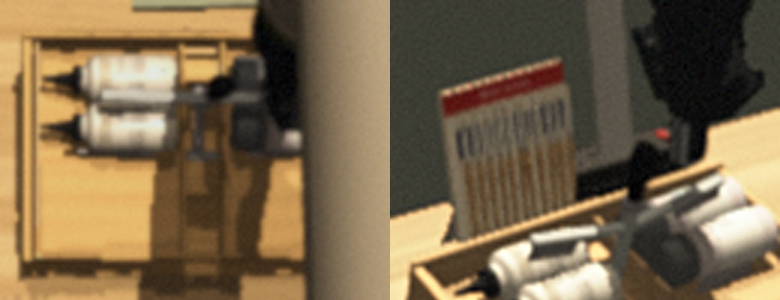

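The shut fingers stand just to the right of the handle: handle at (645,170) and fingers at (690,140) in the right half, at handle height and clear of the bar. Now I'll push towards +y.

```bash
python3 -m inch '[[[0.15,0,0],[0,0,0]],[[0.3,0,0],[0,0,0]],[[0.45,0,0],[0,0,0]],[[0.6,0,0],[0,0,0]],[[0.7,0,0],[0,0,0]],[[0.72,0,0],[0,0,0]],[[0.72,0,0],[0,0,0]],[[0.72,0,0],[0,0,0]],[[0.72,0,0],[0,0,0]],[[0.72,0,0],[0,0,0]]]'
python3 - <<'E'
from h import *
im=manip.camera("top")[:,:,::-1]; a=cv2.resize(im[165:265,280:410],None,fx=3,fy=3,interpolation=cv2.INTER_CUBIC)
im=manip.camera("scene")[:,:,::-1]; b=cv2.resize(im[150:270,270:400],None,fx=3,fy=3,interpolation=cv2.INTER_CUBIC)
cv2.imwrite("pics/c2.png",cv2.hconcat([cv2.copyMakeBorder(a,0,60,0,0,0),b]))
E
```

```text
clock: 8.3
position: [0.5405, -0.0914, 0.1833]
ee_rot: [0.696, 0.718, -0.0, -0.0]
ft_force: [-1.4, -2.9, -1.0]
grip_width: -0.0
grasp_force: 1.6
```

View pics/c2.png

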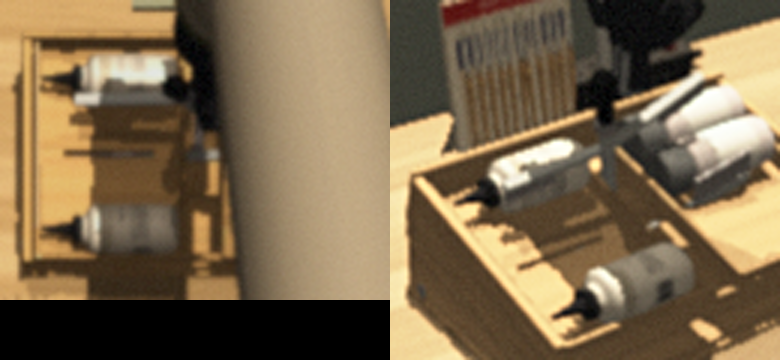

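The front bottle is already in the trough at (125,230) and the second one is held at (130,75). I'll hold briefly, then ease the lever back.

```bash
python3 -m inch '[[[0,0,0],[0,0,0]],[[0,0,0],[0,0,0]],[[-0.05,0,0],[0,0,0]],[[-0.15,0,0],[0,0,0]],[[-0.25,0,0],[0,0,0]],[[-0.35,0,0],[0,0,0]],[[-0.45,0,0],[0,0,0]],[[-0.55,0,0],[0,0,0]],[[-0.65,0,0],[0,0,0]],[[-0.72,0,0],[0,0,0]]]'
python3 -m inch '[[[0,0,0],[0,0,0]],[[0,0,-0.2],[0,0,0]],[[0,0,-0.4],[0,0,0]],[[0,0,-0.6],[0,0,0]],[[0,0,-0.8],[0,0,0]],[[0,0,-1],[0,0,0]],[[0,-0.3,-1],[0,0,0]],[[0,-0.6,-1],[0,0,0]],[[0,-0.8,-1],[0,0,0]],[[0,-1,-1],[0,0,0]]]'
python3 - <<'E'
from h import *
im=manip.camera("top")[:,:,::-1]; a=cv2.resize(im[165:265,280:410],None,fx=3,fy=3,interpolation=cv2.INTER_CUBIC)
im=manip.camera("scene")[:,:,::-1]; b=cv2.resize(im[150:270,270:400],None,fx=3,fy=3,interpolation=cv2.INTER_CUBIC)
cv2.imwrite("pics/c3.png",cv2.hconcat([cv2.copyMakeBorder(a,0,60,0,0,0),b]))
E
```

```text
clock: 9.4
position: [0.5424, -0.1495, 0.1833]
ee_rot: [0.696, 0.718, -0.0, 0.0]
ft_force: [0.1, 0.1, 0.1]
grip_width: -0.001
grasp_force: 0.0
clock: 10.4
position: [0.4618, -0.1507, 0.2634]
ee_rot: [0.696, 0.718, -0.0, 0.0]
ft_force: [0.9, -0.3, 0.2]
grip_width: -0.006
grasp_force: 0.0
```

View pics/c3.png

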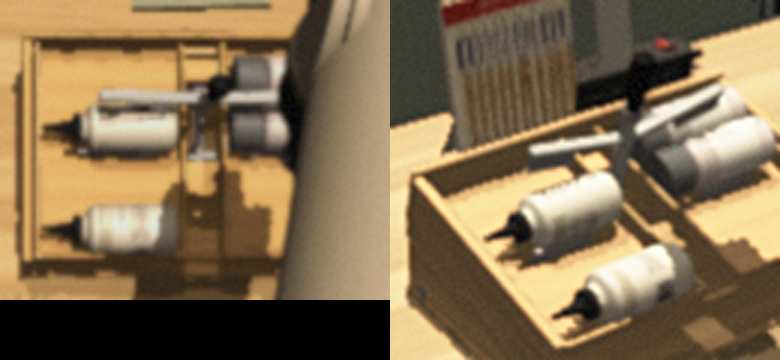

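The lever is back at centre, the next bottle has moved up to the gate, and the dispensed one lies in the trough. Its body spans (79..178, ~204..253), so the middle is ≈(128,229) in the left crop.

```bash
python3 - <<'E'
from h import *
t=lambda U,V:((U+.5)/3-.5+280,(V+.5)/3-.5+165)
s=lambda U,V:((U+.5)/3-.5+270,(V+.5)/3-.5+150)
for p in[(42,231),(79,229),(128.5,229),(178,228)]: print(at_z("top",*t(*p),.076).round(4))
for p in[(555,314),(638,281)]: print("sc",at_z("scene",*s(p[0]-390,p[1]),.076).round(4))
E
```

```text
[0.4512 0.0327 0.076 ]
[0.4541 0.0009 0.076 ]
[ 0.4557 -0.0418  0.076 ]
[ 0.458  -0.0845  0.076 ]
sc [0.4561 0.0278 0.076 ]
sc [ 0.4587 -0.0473  0.076 ]
```

The bottle's middle is at ≈(0.457,-0.042), length 117 mm as given, and it lines up with the finger notch. I'll go over it at opening 0.7 with the pads along x, and come down to TCP z≈0.063 so the rear finger clears the deck.

```bash
python3 -m inch '[[[0.1,0,0],[0,0,0]],[[0.25,0,0],[0,0,0]],[[0.45,0,0.1],[0,0,0]],[[0.65,0,0.2],[0,0,0]],[[0.85,0,0.3],[0,0,0]],[[1,0,0.4],[0,0,0]],[[1,0,0.5],[0,0,0]],[[1,0,0.5],[0,0,0]],[[1,0,0.5],[0,0,0]],[[1,0,0.5],[0,0,0]]]' 0.7
python3 -m inch '[[[0.1,0,0],[0,0,0]],[[0.25,-0.02,0.1],[0,0,0]],[[0.36,-0.02,0.25],[0,0,0]],[[0.36,-0.02,0.4],[0,0,0]],[[0.36,-0.02,0.55],[0,0,0]],[[0.36,-0.02,0.7],[0,0,0]],[[0.36,-0.02,0.85],[0,0,0]],[[0.36,-0.02,1],[0,0,0]],[[0.36,-0.02,1],[0,0,0]],[[0.36,-0.02,1],[0,0,0]]]'
python3 -m inch '[[[0,0,0.1],[0,0,0]],[[0,0,0.2],[0,0,0]],[[0,0,0.3],[0,0,0]],[[0,0,0.4],[0,0,0]],[[0,0,0.5],[0,0,0]],[[0,0,0.6],[0,0,0]],[[0,0,0.7],[0,0,0]],[[0,0,0.8],[0,0,0]],[[0,0,0.9],[0,0,0]],[[0,0,0.95],[0,0,0]]]'
```

```text
clock: 11.5
position: [0.4602, -0.0718, 0.2236]
ee_rot: [0.696, 0.718, 0.0, 0.0]
ft_force: [0.0, 0.3, -0.2]
grip_width: 0.701
grasp_force: 0.0
clock: 12.5
position: [0.4575, -0.0424, 0.1432]
ee_rot: [0.696, 0.718, -0.0, -0.0]
ft_force: [0.1, 0.1, -0.0]
grip_width: 0.702
grasp_force: 0.0
clock: 13.5
position: [0.4571, -0.0424, 0.0664]
ee_rot: [0.696, 0.718, -0.0, -0.0]
ft_force: [-0.8, 0.3, -0.3]
grip_width: 0.697
grasp_force: 0.0
```

```bash
python3 -m inch '[[[0,0,0.04],[0,0,0]],[[0,0,0.04],[0,0,0]],[[0,0,0.04],[0,0,0]],[[0,0,0.04],[0,0,0]],[[0,0,0.04],[0,0,0]],[[0,0,0.04],[0,0,0]],[[0,0,0.04],[0,0,0]],[[0,0,0.04],[0,0,0]],[[0,0,0.04],[0,0,0]],[[0,0,0.04],[0,0,0]]]' 0 30
```

```text
clock: 14.5
position: [0.4575, -0.0424, 0.0641]
ee_rot: [0.696, 0.718, -0.0, 0.0]
ft_force: [0.3, 0.3, -1.1]
grip_width: 0.477
grasp_force: 30.4
```

The grip holds (40.5 mm, 30 N). I'll lift it, then carry it to the bay. The target is 16 mm to the -y side of the bay centre so the nozzle fits: (0.425,0.274), turned +6° about the tool's z axis.

```bash
python3 -m inch '[[[0,0,-0.05],[0,0,0]],[[0,0,-0.12],[0,0,0]],[[0,0,-0.22],[0,0,0]],[[0,0,-0.34],[0,0,0]],[[0,0,-0.47],[0,0,0]],[[0,0,-0.6],[0,0,0]],[[0,0,-0.73],[0,0,0]],[[0,0,-0.86],[0,0,0]],[[0,0,-0.95],[0,0,0]],[[0,0,-1],[0,0,0]]]'
python3 -m inch '[[[0.05,0,-0.1],[0,0,0]],[[0.12,0,-0.2],[0,0,0]],[[0.22,0,-0.3],[0,0,0]],[[0.34,0,-0.3],[0,0,0]],[[0.47,0,-0.3],[0,0,0]],[[0.6,0,-0.3],[0,0,0]],[[0.73,0,-0.3],[0,0,0]],[[0.86,0,-0.3],[0,0,0]],[[0.95,0,-0.3],[0,0,0]],[[1,0,-0.3],[0,0,0]]]'
python3 -m inch '[[[0.05,0,0],[0,0,0]],[[0.12,0,0],[0,0,0]],[[0.22,-0.1,0],[0,0,0]],[[0.34,-0.15,0],[0,0,0]],[[0.47,-0.2,0],[0,0,0]],[[0.6,-0.25,0],[0,0,0]],[[0.73,-0.29,0],[0,0,0]],[[0.86,-0.29,0],[0,0,0]],[[0.95,-0.29,0],[0,0,0]],[[1,-0.29,0],[0,0,0]]]'
python3 -m inch '[[[0.05,0,0],[0,0,0]],[[0.12,0,0],[0,0,0]],[[0.22,0,0],[0,0,0.02]],[[0.34,0,0],[0,0,0.04]],[[0.47,0,0],[0,0,0.06]],[[0.6,0,0],[0,0,0.08]],[[0.73,0,0],[0,0,0.1]],[[0.86,0,0],[0,0,0.12]],[[0.95,0,0],[0,0,0.13]],[[1,0,0],[0,0,0.13]]]'
```

```text
clock: 15.5
position: [0.4577, -0.0424, 0.1449]
ee_rot: [0.696, 0.718, 0.0, 0.0]
ft_force: [-0.0, -0.3, -0.5]
grip_width: 0.475
grasp_force: 30.4
clock: 16.5
position: [0.4549, 0.0385, 0.1681]
ee_rot: [0.696, 0.718, 0.0, -0.0]
ft_force: [0.1, -0.1, -1.1]
grip_width: 0.481
grasp_force: 30.5
clock: 17.5
position: [0.4293, 0.1177, 0.1681]
ee_rot: [0.696, 0.718, 0.0, -0.0]
ft_force: [0.4, 0.0, -1.1]
grip_width: 0.478
grasp_force: 30.5
clock: 18.5
position: [0.4267, 0.1973, 0.168]
ee_rot: [0.732, 0.682, -0.0, -0.0]
ft_force: [-0.2, -1.0, -1.2]
grip_width: 0.477
grasp_force: 30.5
```

```bash
python3 -m inch '[[[0.05,0,0],[0,0,0]],[[0.12,0,0],[0,0,0]],[[0.22,0,0],[0,0,0]],[[0.34,-0.03,0],[0,0,0]],[[0.47,-0.05,0],[0,0,0]],[[0.6,-0.07,0],[0,0,0]],[[0.73,-0.09,0],[0,0,0]],[[0.86,-0.09,0],[0,0,0]],[[0.96,-0.09,0],[0,0,0]],[[0.96,-0.09,0],[0,0,0]]]'
python3 -m inch '[[[0,0,0.05],[0,0,0]],[[0,0,0.12],[0,0,0]],[[0,0,0.22],[0,0,0]],[[0,0,0.34],[0,0,0]],[[0,0,0.47],[0,0,0]],[[0,0,0.6],[0,0,0]],[[0,0,0.73],[0,0,0]],[[0,0,0.86],[0,0,0]],[[0,0,0.95],[0,0,0]],[[0,0,1],[0,0,0]]]'
python3 -m inch '[[[0,0,0.05],[0,0,0]],[[0,0,0.1],[0,0,0]],[[0,0,0.2],[0,0,0]],[[0,0,0.3],[0,0,0]],[[0,0,0.4],[0,0,0]],[[0,0,0.45],[0,0,0]],[[0,0,0.5],[0,0,0]],[[0,0,0.5],[0,0,0]],[[0,0,0.5],[0,0,0]],[[0,0,0.5],[0,0,0]]]'
python3 - <<'E'
from h import *
im=manip.camera("top")[:,:,::-1]; a=cv2.resize(im[190:290,155:285],None,fx=3,fy=3,interpolation=cv2.INTER_CUBIC)
im=manip.camera("scene")[:,:,::-1]; b=cv2.resize(im[240:380,150:280],None,fx=3,fy=3,interpolation=cv2.INTER_CUBIC)
cv2.imwrite("pics/c4.png",cv2.hconcat([cv2.copyMakeBorder(a,0,120,0,0,0),b]))
E
```

```text
clock: 19.5
position: [0.4248, 0.2753, 0.1681]
ee_rot: [0.731, 0.682, 0.0, -0.0]
ft_force: [-0.8, 0.2, -0.9]
grip_width: 0.477
grasp_force: 30.5
clock: 20.5
position: [0.4247, 0.2738, 0.0872]
ee_rot: [0.732, 0.682, -0.0, -0.0]
ft_force: [-0.5, 0.2, -0.2]
grip_width: 0.484
grasp_force: 30.5
clock: 21.5
position: [0.4252, 0.274, 0.0484]
ee_rot: [0.732, 0.682, 0.0, 0.0]
ft_force: [-0.5, -0.5, -0.5]
grip_width: 0.48
grasp_force: 30.5
```

View pics/c4.png

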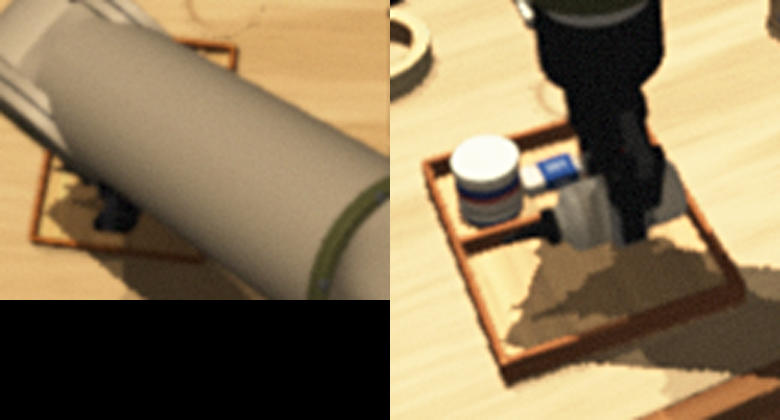

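The bottle hangs level inside the compartment outline, with its nozzle at (540,225) in the right half short of the tray's left wall, and the pots are clear. I'll lower it slowly.

```bash
python3 -m inch '[[[0,0,0.05],[0,0,0]],[[0,0,0.1],[0,0,0]],[[0,0,0.15],[0,0,0]],[[0,0,0.2],[0,0,0]],[[0,0,0.25],[0,0,0]],[[0,0,0.3],[0,0,0]],[[0,0,0.34],[0,0,0]],[[0,0,0.37],[0,0,0]],[[0,0,0.38],[0,0,0]],[[0,0,0.39],[0,0,0]]]'
```

```text
clock: 22.6
position: [0.4251, 0.2739, 0.0169]
ee_rot: [0.732, 0.682, 0.0, 0.0]
ft_force: [0.5, 0.7, -0.9]
grip_width: 0.478
grasp_force: 30.5
```

```bash
python3 -m inch '[[[0,0,0.01],[0,0,0]],[[0,0,0.01],[0,0,0]],[[0,0,0.02],[0,0,0]],[[0,0,0.02],[0,0,0]],[[0,0,0.03],[0,0,0]],[[0,0,0.03],[0,0,0]],[[0,0,0.03],[0,0,0]],[[0,0,0.03],[0,0,0]],[[0,0,0.03],[0,0,0]],[[0,0,0.03],[0,0,0]]]'
```

```text
clock: 23.6
position: [0.425, 0.2739, 0.0145]
ee_rot: [0.732, 0.682, -0.0, 0.0]
ft_force: [-0.0, -0.8, -1.5]
grip_width: 0.478
grasp_force: 30.5
```

```bash
python3 -m inch '[[[0,0,0.01],[0,0,0]],[[0,0,0.01],[0,0,0]],[[0,0,0.02],[0,0,0]],[[0,0,0.02],[0,0,0]],[[0,0,0.03],[0,0,0]],[[0,0,0.03],[0,0,0]],[[0,0,0.03],[0,0,0]],[[0,0,0.03],[0,0,0]],[[0,0,0.03],[0,0,0]],[[0,0,0.03],[0,0,0]]]'
```

```text
clock: 24.6
position: [0.4251, 0.2739, 0.0127]
ee_rot: [0.732, 0.682, -0.0, 0.0]
ft_force: [-4.0, -3.2, 10.4]
grip_width: 0.479
grasp_force: 31.6
```

The force has turned upward to 10 N, so the bottle is on the floor. I'll open to 0.65 (inside the compartment walls) and rise straight up.

```bash
python3 -m inch '[[[0,0,-0.01],[0,0,0]],[[0,0,-0.01],[0,0,0]],[[0,0,-0.01],[0,0,0]],[[0,0,-0.01],[0,0,0]],[[0,0,-0.01],[0,0,0]],[[0,0,-0.01],[0,0,0]],[[0,0,-0.05],[0,0,0]],[[0,0,-0.1],[0,0,0]],[[0,0,-0.2],[0,0,0]],[[0,0,-0.3],[0,0,0]]]' 0.65
python3 -m inch '[[[0,0,-0.1],[0,0,0]],[[0,0,-0.2],[0,0,0]],[[0,0,-0.3],[0,0,0]],[[0,0,-0.4],[0,0,0]],[[0,0,-0.5],[0,0,0]],[[0,0,-0.6],[0,0,0]],[[0,0,-0.7],[0,0,0]],[[0,0,-0.8],[0,0,0]],[[0,0,-0.9],[0,0,0]],[[0,0,-1],[0,0,0]]]'
python3 -m inch '[[[-0.1,0,-0.1],[0,0,0]],[[-0.2,0,-0.2],[0,0,0]],[[-0.3,0,-0.3],[0,0,0]],[[-0.4,0,-0.4],[0,0,0]],[[-0.5,0,-0.5],[0,0,0]],[[-0.6,0,-0.6],[0,0,0]],[[-0.7,0,-0.7],[0,0,0]],[[-0.8,0,-0.8],[0,0,0]],[[-0.9,0,-0.9],[0,0,0]],[[-1,0,-1],[0,0,0]]]'
python3 - <<'E'
from h import *
im=manip.camera("scene")[:,:,::-1]; cv2.imwrite("pics/c5.png",cv2.resize(im[150:390,150:450],None,fx=2.5,fy=2.5,interpolation=cv2.INTER_CUBIC))
E
```

```text
clock: 25.6
position: [0.425, 0.274, 0.0369]
ee_rot: [0.732, 0.682, 0.0, 0.0]
ft_force: [0.1, -0.4, 0.4]
grip_width: 0.653
grasp_force: 0.0
clock: 26.6
position: [0.425, 0.2739, 0.1168]
ee_rot: [0.732, 0.682, -0.0, 0.0]
ft_force: [-0.5, 0.4, -0.2]
grip_width: 0.652
grasp_force: 0.0
clock: 27.6
position: [0.4192, 0.1931, 0.1967]
ee_rot: [0.732, 0.681, -0.0, 0.0]
ft_force: [-0.2, -0.2, -1.2]
grip_width: 0.649
grasp_force: 0.0
```

View pics/c5.png

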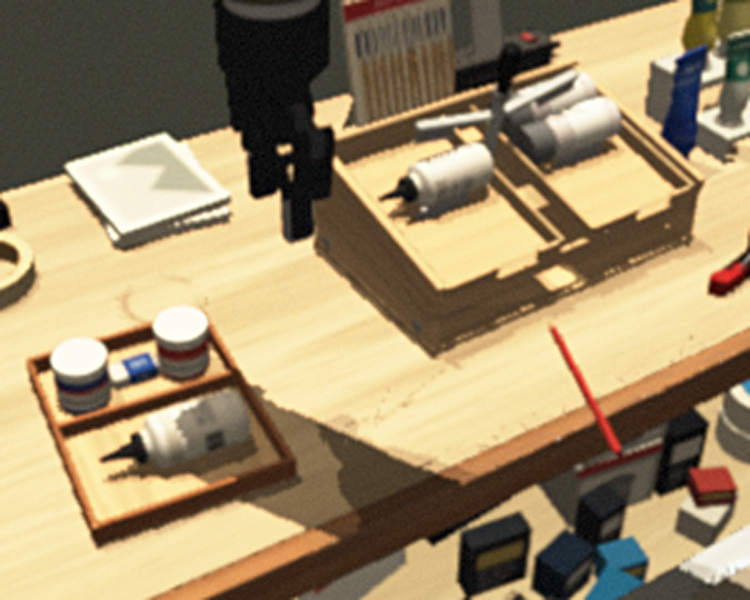

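The bottle lies on its side in the bay with its body middle at ≈(197,430). The goods are undisturbed, the lever is centred and the other bottles are in place. I'll check the numbers.

```bash
python3 - <<'E'
from h import *
for _ in range(2):
    im=manip.camera("scene"); print(at_z("scene",197/2.5+150,430/2.5+150,.026).round(3))
    cv2.imwrite("pics/last%d.png"%_,im)
a,b=[cv2.imread("pics/last%d.png"%i).astype(int)[290:370,150:270] for i in(0,1)]; print(abs(a-b).max())
t=at_z("scene",100/2.5+150,458/2.5+150,.026); e=at_z("scene",248/2.5+150,413/2.5+150,.026); print(t,e)
print(px("scene",[.425,.274,.026]),"seen",197/2.5+150,430/2.5+150)
E
```

```text
[0.422 0.271 0.026]
[0.422 0.271 0.026]
63
[0.4311934  0.34769334 0.026     ] [0.41938342 0.22822088 0.026     ]
[226.77663828 321.65006138] seen 228.8 322.0
```

Its middle is at (0.422,0.271), so it is within about 20 mm of the bay centre and lies along the compartment. I'm handing in.

```bash
python3 -c "
from workcell import manip
print(manip.hand_in())"
```

```text
the job is handed in; nothing more can be done
None
```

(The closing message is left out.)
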